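# Hang the service sign, then hold the inspection flap at its mark

## Task

Hang the yellow tent-shaped service sign astride the steel rail on the side of the grey inspection box and let go of it, so that everyone sees the box is being inspected. Then take the flap's orange handle bar, lift the flap until it stands at the same angle as the red mark arm beside it, and finish while still holding it there: it falls shut if released. Do not shift the mark arm, and leave the tools and other things on the table where they are.

Things in the scene. Friction and masses are not known exactly. Their poses are not given: they have to be found in the camera images.
- inspection_box: grey bench box fixed to the table (place varies, yaw within 0.25 rad), 160 (x) x 180 (y) x 92 mm high, on a 200x220 mm foot plate; origin at the centre of its underside, z up, its front (handle bar side) faces its own -x. The flap on top is hinged at the far (+x) upper edge. A V block and a bush lie inside and are not handled
- rail_mid (a point): middle of the sign rail: a level round steel bar, 10 mm thick, along the box's y, its axis 100 mm above the table, at x -30, y -170 mm in the box's frame. Free from 105 to 235 mm right (-y) of the box's middle, so the sign may sit up to 25 mm off the rail's middle; the outer end has a 24 mm black cap and a post. Axes as the box's
- service_sign: loose yellow tent-shaped saddle, about 80 g, standing on its two legs; 109 mm high, 70 mm along its ridge (its y), 48 mm over the feet. Inner gap 40 mm at the foot, 18 mm under the ridge, open at both y ends. On the ridge (upper face z 75 mm) stands a black grip tab, 10 mm thick (x), 40 mm long (y), z 75 to 109 mm: pinch it along x. Origin: centre of its underside. Yaw within 0.6 rad
- sign_ridge (a point): centre of the underside of the sign's ridge, 70 mm above the sign's origin: this face rests on top of the rail when it hangs, 5 mm above the rail's axis
- flap (a joint): angle of the flap, rad: 0 lying shut (level), growing as its front edge lifts, up to 1.25. It weighs about 0.35 kg (0.8 to 1.25 of that), turns freely and falls shut when let go; about 2 N at the handle bar holds it
- flap_hinge (a point): middle of the flap's hinge line, which runs along the box's y, 97 mm above the table; axes as the box's
- flap_handle (a point): middle of the flap's orange round handle bar, 12 mm thick, along y, on two arms 60 mm either side; 215 mm from the hinge line, in the flap's plane. 44 mm clear gap between the bar and the flap's front edge. The bar can turn in the fingers, so the tool may stay pointing down. The flap: blue frame with clear window, 165x180x6 mm. x points from bar to hinge, z out of the upper face
- mark (a joint): angle at which the red mark arm is set, rad, on the same hinge line and scale as flap (flap at the mark when both values are equal); between 0.55 and 0.95, stiff, not to be moved
- mark_tip (a point): round tip of the red mark arm, 215 mm from the hinge line like the handle bar, 115 mm left (+y) of the flap's middle; x axis points from the tip along the arm to the hinge line
- oil_bottle: white oil bottle with red spout, 39x40x130 mm, upright; origin at the centre of its underside; bystander, leave alone
- screwdriver_red: red-handled screwdriver, 25x194x22 mm, lying; origin at the centre of its underside; bystander, leave alone
- pliers: red-handled pliers, 52x161x12 mm, lying; origin at the centre of its underside; bystander, leave alone
- marker_pen: white and black marker pen, 17x135x16 mm, lying; origin at the centre of its underside; bystander, leave alone
- electrical_tape: roll of black tape, 58x56x19 mm, lying flat; origin at the centre of its underside; bystander, leave alone
- spanner: steel spanner, 25x149x5 mm, lying; origin at the centre of its underside; bystander, leave alone
Mind the look-alikes: they are no part of the job. Several things look just like the service_sign: the one meant starts farthest to the robot's right.

How it is judged (in metres and radians):
On the way, in this order (a step that is already met when the one before it is completed fails the run):
1. the sign hangs upright astride the rail, let go, with the flap still shut (x of sign_ridge in the frame of rail_mid between -0.012 and 0.012 m and y of sign_ridge in the frame of rail_mid between -0.055 and 0.055 m and z of sign_ridge in the frame of rail_mid between 0 and 0.015 m and angle between service_sign's own z axis and vertical below 0.3 rad and contact force between service_sign and inspection_box above 0.2 N and contact force between service_sign and the fingers below 0.05 N and linear speed of service_sign below 0.05 m/s and value of joint flap below 0.1 rad), for 0.2 s.
2. the fingers hold the flap at the angle of the mark arm (angle between the x axis of flap_handle and the x axis of mark_tip, either way round below 0.08 rad and velocity of joint flap between -0.1 and 0.1 rad/s and contact force between the fingers and flap above 0.5 N and contact force between flap and service_sign below 0.05 N and contact force between flap and oil_bottle below 0.05 N and contact force between flap and screwdriver_red below 0.05 N and contact force between flap and pliers below 0.05 N and contact force between flap and marker_pen below 0.05 N and contact force between flap and electrical_tape below 0.05 N and contact force between flap and spanner below 0.05 N), for 0.2 s.
At the end, for the whole second after the job is handed in: The sign hangs at rest astride the rail (ridge within 12 mm across, 55 mm along, tilt under 0.3 rad), untouched by the fingers; the fingers hold the flap still within 0.08 rad of the red mark arm, nothing else propping it; the mark arm's tip is within 8 mm of its start (all of step 2 and x of sign_ridge in the frame of rail_mid between -0.012 and 0.012 m and y of sign_ridge in the frame of rail_mid between -0.055 and 0.055 m and z of sign_ridge in the frame of rail_mid between 0 and 0.015 m and angle between service_sign's own z axis and vertical below 0.3 rad and contact force between service_sign and inspection_box above 0.2 N and contact force between service_sign and the fingers below 0.05 N and linear speed of service_sign below 0.05 m/s and distance of mark_tip from where it was at the start of the episode below 0.008 m); the arm keeps its last pose, push and grip.
It fails at once if the mark arm is shifted (distance of mark_tip from where it was at the start of the episode above 0.015 m).
It fails at once if a bystander is moved by more than 30 mm or the bottle tipped over (distance of any of oil_bottle, screwdriver_red, pliers, marker_pen, electrical_tape, spanner from where it was at the start of the episode above 0.03 m or angle between oil_bottle's own z axis and vertical above 0.5 rad).
It also fails if it takes over 54 s, if anything falls off the work surface, if the arm or the gripper's body presses on something with over 40 N, if the wrist force passes 120 N, or if a joint passes its speed limit or range.

## Robot

A 6-joint arm with a two-finger parallel gripper is mounted at the origin on a cart in front of the work surface, level with it; the furniture and walls round the work are solid. World frame = base frame: x ahead of the robot, y to its left, z up, the work surface at z = 0. Lengths are in m, angles in degrees, forces in N, time in s.
With the tool pointing down it reaches from about 0.225 to 0.875 m from the base axis. Payload 3.4 kg.
Tool frame: the origin (TCP) lies at the very end of the fingers, on their centre line; the grasp point (between the pads) lies 19 mm behind it; z points along the fingers, y is the line along which they close (so a half turn about z gives the same grasp; the last joint's range is limited). The gripper opens to 85 mm and grips with 20 to 120 N. Pads are 22 mm wide; open, the fingers measure 114 mm over their backs; the gripper's body (76 mm by 85 mm) begins 54 mm behind the grasp point. The pads swing forward as they close: fully open they stand 13 mm farther back than shut.
Start: joints at [67.38, 15.808, 86.224, -0, 77.962, -6.933], TCP at [0.155, 0.554, 0.231] pointing down, gripper open.
Joint ranges: [-165.64, 165.64], [-43.16, 119.46], [12.63, 154.43], [-67.54, 247.53], [6.08, 155.33], [-154.97, 154.97]. Speed limits (degrees/s): [147.25, 147.25, 180, 180, 180, 180].

## Interface

Orientations are given as a 3x3 rotation matrix whose columns are the frame's x, y, z axes.
In Python, from rig import r, eoat, vision, hand_in gives the robot as it stands. The module is installed in compiled form; this text tells all that it offers. Calls block until the motion is done:
- r.move_ptp(position, orientation): joint-space move of the TCP to a pose.
- r.move_linear(position, v=0.15, rotation=None): straight line of the TCP; rotation=None keeps the orientation; v is the mean speed in m/s.
- r.set_joints(angles): joint-space move.
- eoat.move_gripper(opening, strength=None): finger opening in m; strength is the grip in N (None keeps the last); returns when the fingers have stopped.
- r.sleep(seconds).
- r.solve_ik(position, orientation): joint angles nearest the present ones, or None.
- r.get_state(): the state.
- vision.camera(name): name is "scene" or "top" or "wrist"; returns a dict with "frame" (384x512x3 uint8, red, green, blue), "fov_y" (degrees; the focal length in pixels is half the picture's height over the tangent of half this angle, whatever the lens; pixels are square), "cx", "cy" (the principal point, pixels), "cam_to_world" (4x4, takes a point from camera to world coordinates). Camera axes: x right, y up, looking along -z (the intrinsics and any distortion apply to the point x, -y, -z); pixel columns grow to the right and rows downward; lengths in m; the calibration is good to about 2 mm. A picture is of the moment at which its call begins. There is no depth.
A pose or a line that the arm cannot do raises r.Unreachable and nothing moves.
- hand_in(): hands the job in; it is judged then, once.
The state is a dict: "clock": time; "qpos": joint angles; "dq": joint speeds; "tau": joint torques, N m; "eef_pos": TCP position; "tool_rot": TCP orientation; "ft_force": force on the tool from outside, world axes, zero at the start; "ft_torque": the same for the moment, N m; "gripper_width": finger opening in m; "grasp_force": force on a finger pad.
Only numpy, scipy, OpenCV 4.12 (cv2) and the standard library are available. Lean on these libraries where they do the work, as an engineer would, in place of code of your own. Each camera call takes 0.05 s, during which the arm holds its last target. There are 200 camera calls.

## Working session

There is one attempt and no reset: what is moved stays moved. The work goes in short steps, each a Python script; the robot and the scene stay as the last script left them, time stands still between calls to the robot, and variables do not carry over. Pictures are saved under pics/ and viewed, at most 11 in all, crops included, and the job is handed in when it is done.

```bash
mkdir -p pics; python3 - <<'E'
from rig import r,vision
import cv2,numpy as np,pickle
d={}
for n in("scene","top","wrist"):
    c=vision.camera(n);d[n]=c
    print(n,c["fov_y"],c["cx"],c["cy"],np.round(c["cam_to_world"],4).tolist(),[k for k in c])
    if n!="wrist": cv2.imwrite(f"pics/{n}0.png",cv2.resize(c["frame"][:,:,::-1],(800,600),interpolation=cv2.INTER_CUBIC))
pickle.dump(d,open("d0.pkl","wb"))
print(r.get_state()["clock"])
E
```

```text
scene 44.170878673978365 251.15241538780825 196.6518607279993 [[-0.4048, 0.6257, -0.6668, -0.7115], [-0.9144, -0.271, 0.3009, 0.6631], [0.0075, 0.7315, 0.6818, 1.3959], [0.0, 0.0, 0.0, 1.0]] ['frame', 'fov_y', 'cx', 'cy', 'cam_to_world']
top 45.66398504688123 260.5243960771359 195.92878117330696 [[0.3363, 0.8613, -0.381, 0.0133], [-0.9418, 0.3087, -0.1333, -0.0797], [0.0029, 0.4036, 0.9149, 1.4124], [0.0, 0.0, 0.0, 1.0]] ['frame', 'fov_y', 'cx', 'cy', 'cam_to_world']
wrist 64.15085072724635 258.79645405685727 191.33575947398032 [[0.2709, -0.9198, -0.2838, 0.0832], [0.9626, 0.2585, 0.081, 0.5738], [-0.0012, -0.2951, 0.9555, 0.3749], [0.0, 0.0, 0.0, 1.0]] ['frame', 'fov_y', 'cx', 'cy', 'cam_to_world']
0.15
```

View pics/scene0.png

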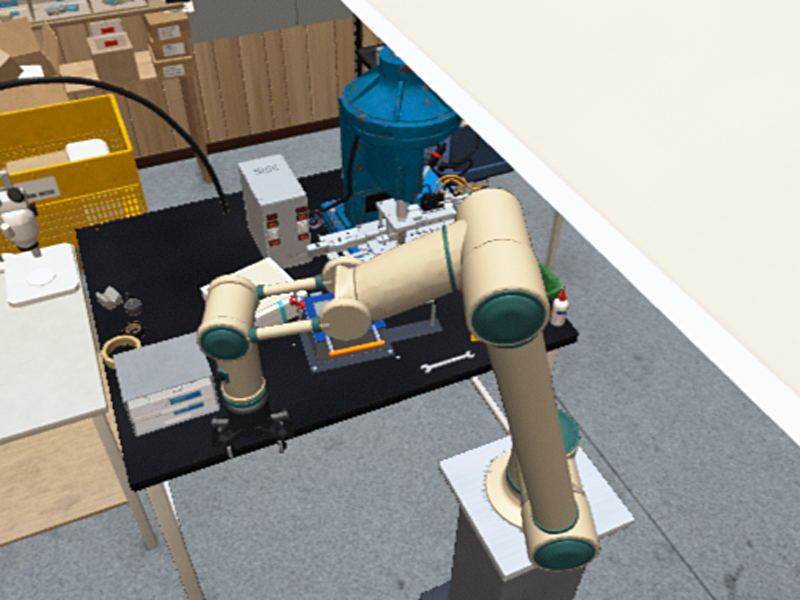

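View pics/top0.png

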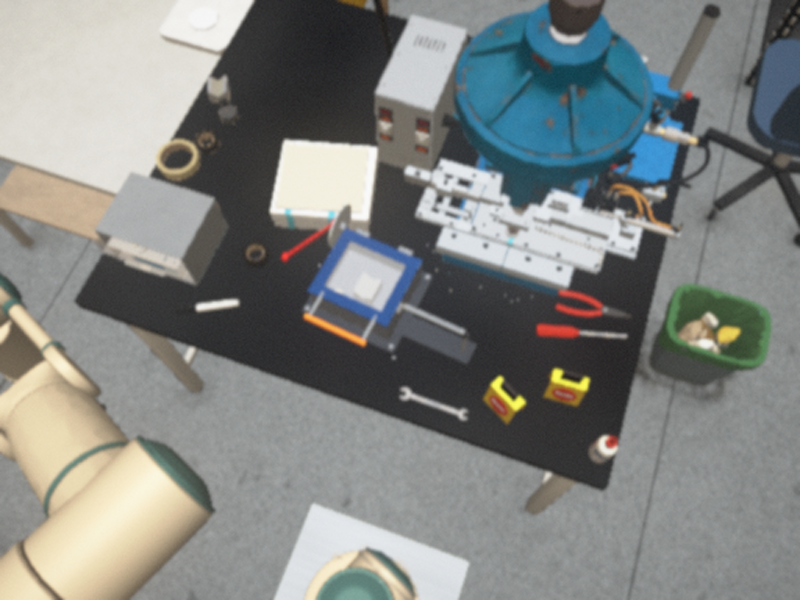

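The top view shows two yellow signs: A at (505,398) and B at (568,386) in the 800 px picture. B is farther to the robot's right, so B is my choice. The box is at about (365,285), with its rail going to the lower right. The red mark arm runs from (285,257) to about (340,222).

```bash
cat > h.py <<'E'
import numpy as np,cv2
def ray(c,u,v):
    f=c["frame"].shape[0]/2/np.tan(np.radians(c["fov_y"])/2)
    M=c["cam_to_world"]; d=M[:3,:3]@np.array([(u-c["cx"])/f,-(v-c["cy"])/f,-1]); return M[:3,3],d
def at_z(c,u,v,z):
    o,d=ray(c,u,v); return o+d*(z-o[2])/d[2]
def proj(c,P):
    f=c["frame"].shape[0]/2/np.tan(np.radians(c["fov_y"])/2)
    M=c["cam_to_world"]; p=(np.atleast_2d(P)-M[:3,3])@M[:3,:3]
    return np.c_[c["cx"]+f*p[:,0]/-p[:,2],c["cy"]-f*p[:,1]/-p[:,2]]
def crop(c,u0,v0,w,h,k,name,step=10):
    a=cv2.resize(c["frame"][v0:v0+h,u0:u0+w,::-1],None,fx=k,fy=k,interpolation=cv2.INTER_CUBIC)
    for u in range(u0-u0%step+step,u0+w,step):
        cv2.line(a,((u-u0)*k,0),((u-u0)*k,6),(255,255,255),1);cv2.putText(a,str(u),((u-u0)*k-10,18),0,.38,(255,255,255),1)
    for v in range(v0-v0%step+step,v0+h,step):
        cv2.line(a,(0,(v-v0)*k),(6,(v-v0)*k),(255,255,255),1);cv2.putText(a,str(v),(8,(v-v0)*k+4),0,.38,(255,255,255),1)
    cv2.imwrite(name,a)
E
python3 - <<'E'
import pickle;from h import *
d=pickle.load(open("d0.pkl","rb"));c=d["top"]
crop(c,175,125,132,99,6,"pics/box.png")
crop(c,300,225,90,50,8,"pics/signs.png")
for u,v in((505,398),(568,386)):print(at_z(c,u*.64,v*.64,.05))
E
```

```text
[ 0.45895352 -0.13038475  0.05      ]
[ 0.52503386 -0.24159979  0.05      ]
```

View pics/box.png

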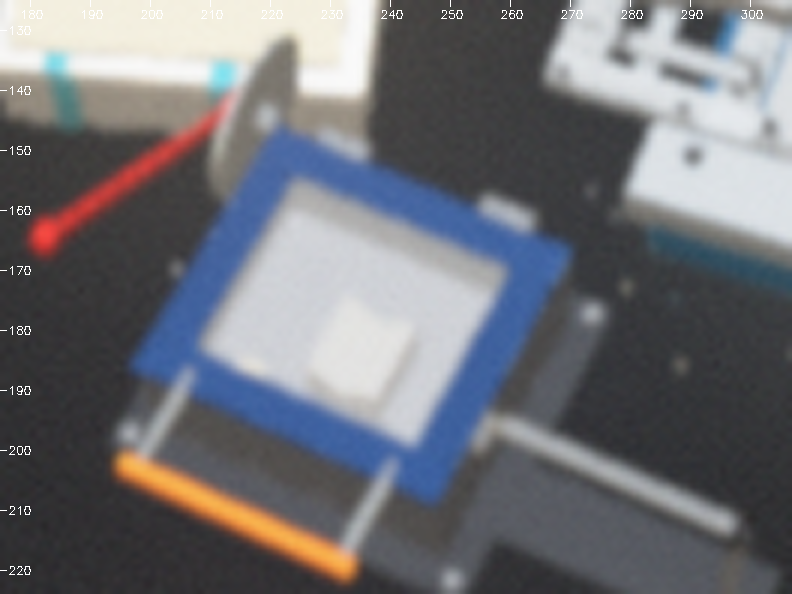

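View pics/signs.png

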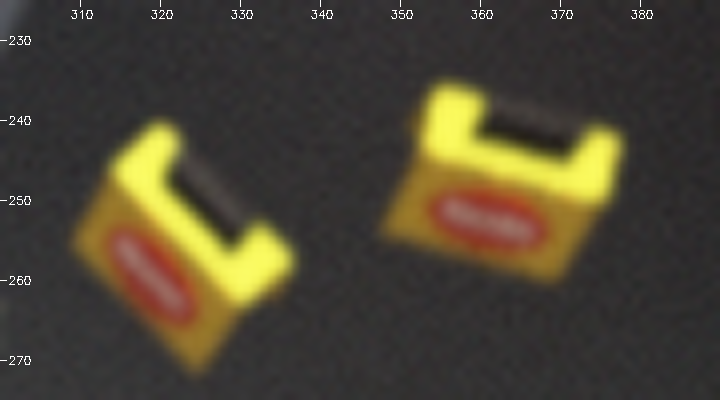

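```bash
cat > fit.py <<'E'
import pickle;from h import *
from scipy.optimize import least_squares
def T(p,L): L=np.array(L,float);c,s=np.cos(p[2]),np.sin(p[2]);return np.c_[p[0]+c*L[:,0]-s*L[:,1],p[1]+s*L[:,0]+c*L[:,1],L[:,2]]
if __name__=="__main__":
    c=pickle.load(open("d0.pkl","rb"))["top"]
    # box
    L=[[.080,.09,.100],[.080,-.09,.100],[-.085,-.09,.100],[-.085,.09,.100],[-.135,0,.097],[-.03,-.235,.1]]
    px=np.array([[221.5,146],[270,166],[247,208.5],[197,187],[(195.5+234)/2,(202.5+219.5)/2],[297,212.5]])
    s=least_squares(lambda p:(proj(c,T(p,L))-px).ravel(),[.5,.1,0],loss="soft_l1");print("box",s.x,"\n",s.fun.reshape(-1,2).round(1))
    b=s.x
    tip=lambda a:T(b,[[.08-.215*np.cos(a),.115,.097+.215*np.sin(a)]])
    m=least_squares(lambda a:(proj(c,tip(a[0]))-[182.2,164.2]).ravel(),[.7]);print("mark",m.x,m.fun,tip(m.x[0]))
    for nm,px in(("B",[[353,245],[375.5,250.5],[348,254.5],[369.5,260.3]]),("A",[[313.5,245.5],[330,263],[309,255.5],[324.5,272]])):
        px=np.array(px)
        f=lambda p:(proj(c,T(p,[[-p[3],.035,.075],[-p[3],-.035,.075],[-.024,.035,0],[-.024,-.035,0]]))-px).ravel()
        s=least_squares(f,[.5,-.2,0,.013]);print(nm,s.x,s.fun.reshape(-1,2).round(1).tolist())
    print("rail",T(b,[[-.03,-.17,.1]]))
    for n,u,v in(("spanner",258,252),("spL",298,265),("sdr",344,211),("sdrtip",400,215),("bottle",387,287)):print(n,at_z(c,u,v,0.01))
E
python3 fit.py
```

```text
box [ 0.59854306  0.21531621 -0.10104786] 
 [[-0.8 -0.6]
 [ 0.1  0.3]
 [ 0.6  0.4]
 [-0.3 -0.7]
 [-0.2  0.1]
 [ 0.5  0.2]]
mark [0.67908736] [0.91684149 0.20129264] [[0.52328768 0.33853622 0.23203787]]
B [ 0.5290565  -0.23995201  0.07799106  0.01491822] [[-0.1, -0.1], [0.0, 0.1], [-0.0, 0.1], [0.1, -0.1]]
A [ 0.46155216 -0.1318775  -0.50992618  0.01292959] [[0.4, 0.6], [0.0, -0.1], [-0.1, -0.1], [-0.3, -0.4]]
rail [[0.55154717 0.04920966 0.1       ]]
spanner [0.41056124 0.06645576 0.01      ]
spL [ 0.41308184 -0.06659095  0.01      ]
sdr [ 0.63922963 -0.15424615  0.01      ]
sdrtip [ 0.68790717 -0.33228225  0.01      ]
bottle [ 0.43942125 -0.34695126  0.01      ]
```

B fits to within 0.1 px. Next I'll lift clear, move above B and refine with the wrist camera.

```bash
cat >> h.py <<'E'
def Rd(a,flip=0,tilt=0):
    a=a+flip*np.pi; y=np.array([np.cos(a),np.sin(a),0]);z=np.array([0,0,-1.]);return np.c_[np.cross(y,z),y,z]
E
python3 - <<'E'
from rig import r,eoat,vision
from h import *;import pickle
s=r.get_state();R=s["tool_rot"];d=pickle.load(open("d0.pkl","rb"))["wrist"]
print("cam in tool",np.array(R).T@(d["cam_to_world"][:3,3]-s["eef_pos"]),np.round(R,2).tolist())
B=[.529,-.240];yaw=.078
p=np.array(s["eef_pos"]);p[2]=.40
r.move_linear(p,v=.25)
for f in(0,1):
    print(f,r.solve_ik([*B,.28],Rd(yaw,f)),r.solve_ik([.55,.049,.2],Rd(-.1,f)),r.solve_ik([.49,.23,.12],Rd(-.1,f)))
f=0 if abs(r.solve_ik([*B,.28],Rd(yaw,0))[5])<abs(r.solve_ik([*B,.28],Rd(yaw,1))[5]) else 1
r.move_ptp([*B,.28],Rd(yaw,f))
print(f,r.get_state()["clock"])
c=vision.camera("wrist");pickle.dump(c,open("w1.pkl","wb"))
c2=vision.camera("top");pickle.dump(c2,open("t1.pkl","wb"))
cv2.imwrite("pics/w1.png",cv2.resize(c["frame"][:,:,::-1],(768,576),interpolation=cv2.INTER_CUBIC))
E
```

```text
cam in tool [ 7.50454559e-02  1.17827315e-04 -1.44237136e-01] [[-0.96, 0.27, -0.0], [0.27, 0.96, -0.0], [0.0, -0.0, -1.0]]
0 [-3.12646825e+01  1.50354108e+01  8.04590552e+01 -2.54444375e-14
  8.45055340e+01 -3.57337533e+01] [-2.12916667e+00  1.49684968e+01  9.19949742e+01 -2.54444375e-14
  7.30365290e+01  3.60041128e+00] [ 1.77785542e+01  1.79149775e+01  1.00159106e+02 -2.54444375e-14
  6.19259169e+01  2.35081322e+01]
1 [-3.12646825e+01  1.50354108e+01  8.04590552e+01 -2.54444375e-14
  8.45055340e+01  1.44266247e+02] None None
0 4.075
```

View pics/w1.png

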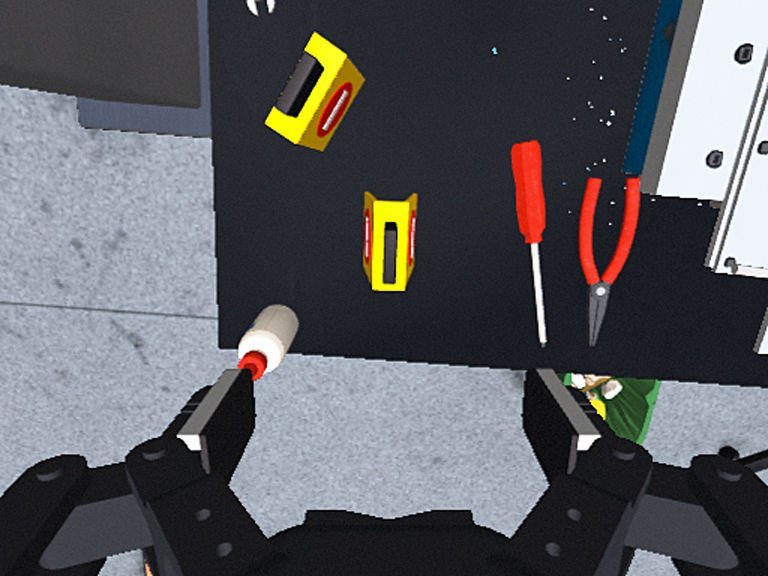

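The wrist view shows B upright and nearly aligned with the fingers. Its ridge corners are at (372,201), (409,201), (407,291) and (372,291). A is at upper left, and the bottle at (265,345) is well below.

```bash
python3 - <<'E'
import pickle;from h import *;from fit import T
from scipy.optimize import least_squares
c=pickle.load(open("w1.pkl","rb"))
px=np.array([[372,201],[409,201],[407,291],[372,291],[365,193],[418,194]])/1.5
f=lambda p:(proj(c,T(p,[[-p[3],.035,.075],[p[3],.035,.075],[p[3],-.035,.075],[-p[3],-.035,.075],[-.024,.035,0],[.024,.035,0]]))-px).ravel()
s=least_squares(f,[.529,-.24,.08,.014],loss="soft_l1");print(s.x,f(s.x).reshape(-1,2).round(1).tolist())
tab=proj(c,T(s.x,[[0,.02,.109],[0,-.02,.109]]))*1.5;print(tab)
from rig import r
print(r.get_state()["eef_pos"])
E
```

```text
[ 0.53155599 -0.23960563  0.06265359  0.01394875] [[0.4, 0.6], [0.4, 1.0], [0.0, 0.0], [0.1, -0.3], [-0.6, -0.7], [-0.7, -0.8]]
[[391.1046384  229.88238387]
 [390.10831103 285.1825042 ]]
[ 0.52932487 -0.2393613   0.28013302]
```

```bash
python3 - <<'E'
from rig import r,eoat,vision
from h import *;import pickle
x,y,yaw=.5312,-.2398,.063
eoat.move_gripper(.06,40)
r.move_ptp([x,y,.17],Rd(yaw))
r.move_linear([x,y,.080],v=.08)
eoat.move_gripper(0,40)
s=r.get_state();print(s["gripper_width"],s["grasp_force"],s["ft_force"],s["eef_pos"],s["clock"])
r.move_linear([x,y,.26],v=.15)
s=r.get_state();print(s["gripper_width"],s["grasp_force"],s["ft_force"])
r.move_ptp([.5515,.049,.26],Rd(-.101))
r.sleep(.2)
s=r.get_state();print(s["gripper_width"],s["eef_pos"],s["clock"])
c=vision.camera("wrist");pickle.dump(c,open("w2.pkl","wb"))
cv2.imwrite("pics/w2.png",cv2.resize(c["frame"][:,:,::-1],(768,576),interpolation=cv2.INTER_CUBIC))
E
```

```text
0.009487278007689929 41.92575931549072 [0.54964708 0.37322534 0.68734209] [ 0.53125231 -0.23982835  0.08013325] 6.85
0.009505990936805844 41.79170072078705 [ 0.23590343  0.73615124 -1.07177128]
0.009377201241361181 [0.55175459 0.04773457 0.25989559] 9.5167
```

View pics/w2.png

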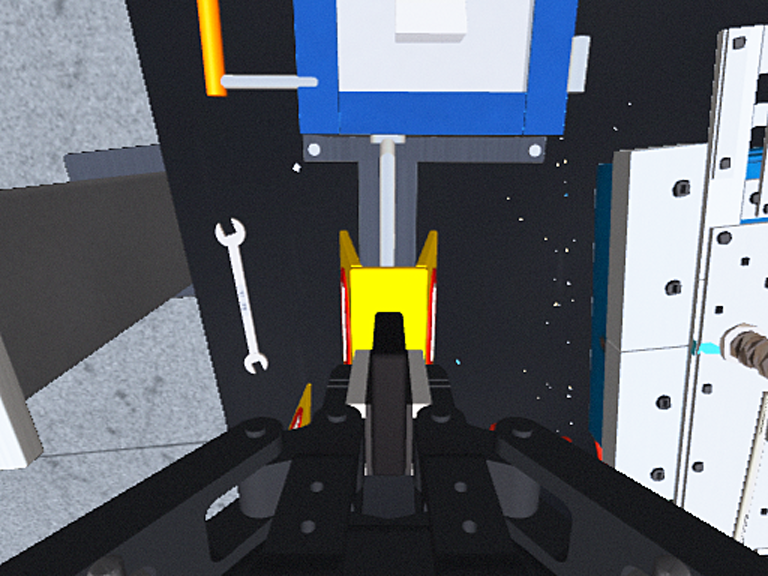

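The wrist view shows the held sign centred over the rail, which runs from (388,142) to (388,265). The sign's ridge spans 350–426. Next I'll compute the rail line, lower the sign and release it.

```bash
python3 - <<'E'
from rig import r,eoat,vision
from h import *;import pickle
c=pickle.load(open("w2.pkl","rb"))
a=at_z(c,387.2/1.5,150/1.5,.1);b=at_z(c,388.3/1.5,260/1.5,.1)
e1=at_z(c,302/1.5,134/1.5,.1);e2=at_z(c,564/1.5,134/1.5,.1)
print(a,b,"yaw rail",np.arctan2(a[1]-b[1],a[0]-b[0])-np.pi/2,e1,e2,"yaw edge",np.arctan2(*(e2-e1)[[1,0]]))
x=a[0]+(0.049-a[1])*(b[0]-a[0])/(b[1]-a[1]);print("rail x at y=.049:",x)
assert abs(x-.5515)<.008
yaw=-.101;x=(x+.5515)/2
r.move_linear([x,.049,.20],v=.12,rotation=Rd(yaw))
for z in np.arange(.19,.1129,-.004):
    r.move_linear([x,.049,z],v=.06)
    F=r.get_state()["ft_force"]
    if F[2]>1.5: break
print(z,F)
r.sleep(.2)
eoat.move_gripper(.03); r.sleep(.3)
s=r.get_state();print(s["ft_force"],s["clock"],s["gripper_width"])
r.move_linear([x,.049,.19],v=.1)
c=vision.camera("wrist");pickle.dump(c,open("w3.pkl","wb"))
cv2.imwrite("pics/w3.png",cv2.resize(c["frame"][:,:,::-1],(768,576),interpolation=cv2.INTER_CUBIC))
E
```

```text
[0.55894568 0.11992234 0.1       ] [0.55224327 0.04849847 0.1       ] yaw rail -0.09356584037579663 [0.50670803 0.13502573 0.1       ] [0.67044116 0.11804274 0.1       ] yaw edge -0.10335397536338733
rail x at y=.049: 0.5522903356744154
0.11399999999999993 [-0.91589052  0.40664805  4.41308915]
[ 0.66193673 -0.57471634  0.11540802] 16.1167 0.029673660304595697
```

View pics/w3.png

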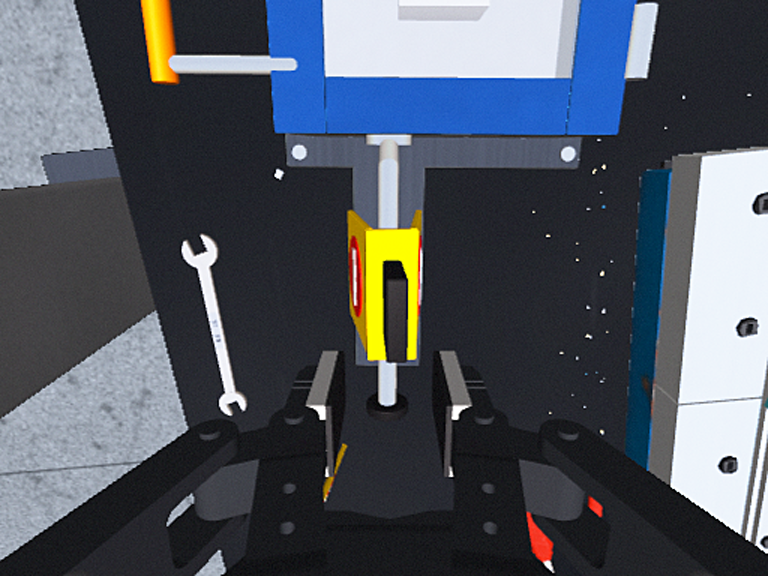

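The sign hangs astride the rail at (392,295), leaning only slightly, and the fingers are free of it. Next I'll move above the handle bar and look at the bar and the mark tip.

```bash
python3 - <<'E'
from rig import r,eoat,vision
from h import *;import pickle
s=r.get_state();p=s["eef_pos"]
r.move_linear([p[0],p[1],.33],v=.2)
r.move_ptp([.462,.21,.30],Rd(-.101)); eoat.move_gripper(.042)
print(r.get_state()["clock"])
c=vision.camera("wrist");pickle.dump(c,open("w4.pkl","wb"))
t=vision.camera("top");pickle.dump(t,open("t4.pkl","wb"))
cv2.imwrite("pics/w4.png",cv2.resize(c["frame"][:,:,::-1],(768,576),interpolation=cv2.INTER_CUBIC))
E
```

```text
18.975
```

View pics/w4.png

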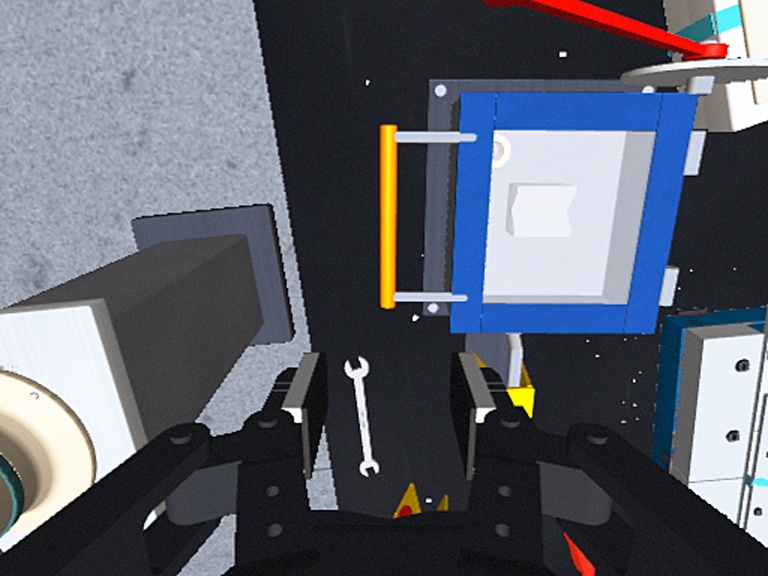

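The bar is centred at (388,216), between (388,126) and (388,307). The flap corners are at (460,93), (698,93), (653,333) and (451,332). The mark tip is at the top edge, at about (502,0).

```bash
python3 - <<'E'
import pickle;from h import *;from fit import T
from scipy.optimize import least_squares
c=pickle.load(open("w4.pkl","rb"));t=pickle.load(open("d0.pkl","rb"))["top"]
L=[[.080,.09,.100],[.080,-.09,.100],[-.085,-.09,.100],[-.085,.09,.100],[-.135,0,.097]]
px=np.array([[698,93],[653,333],[451,332],[460,93],[388,216.5]])/1.5
s=least_squares(lambda p:(proj(c,T(p,L))-px).ravel(),[.6,.21,-.1]);b=s.x;print(b,s.fun.reshape(-1,2).round(1).tolist())
print("bar",T(b,[L[4]]),"direct",at_z(c,388/1.5,216.5/1.5,.097))
tip=lambda a:T(b,[[.08-.215*np.cos(a),.115,.097+.215*np.sin(a)]])
for nm,C,q in(("wrist",c,np.array([502,-1])/1.5),("top",t,[182.2,164.2])):
    m=least_squares(lambda a:(proj(C,tip(a[0]))-q).ravel(),[.7]);print(nm,m.x,m.fun)
for a in(.6,.65,.7,.75): print(a,proj(c,tip(a))*1.5)
# triangulate
o1,d1=ray(c,502/1.5,-1/1.5);o2,d2=ray(t,182.2,164.2)
k=np.linalg.lstsq(np.c_[d1,-d2],o2-o1,rcond=None)[0];P=(o1+k[0]*d1+o2+k[1]*d2)/2
print(P,"ang",np.arcsin((P[2]-.097)/.215))
E
```

```text
[ 0.59965297  0.21577027 -0.10921926] [[0.4, -0.3], [0.0, -0.1], [-1.2, -0.1], [0.6, -1.3], [0.0, 2.1]]
bar [[0.46545737 0.23048557 0.097     ]] direct [0.46568114 0.23289438 0.097     ]
wrist [0.65762151] [-1.93679945 -6.11176018]
top [0.66848964] [0.72282748 0.15896854]
0.6 [[476.81538734  -2.76881124]]
0.65 [[495.95260336  -9.16570221]]
0.7 [[517.70514299 -15.86561637]]
0.75 [[542.25484378 -22.8552862 ]]
[0.51824799 0.33436206 0.24568024] ang 0.7636133175667793
```

```bash
python3 - <<'E'
from rig import r,eoat,vision
from h import *;from fit import T;import pickle
b=[.5993,.2157,-.104]
P=lambda a:T(b,[[.08-.215*np.cos(a),-.015,.097-.019+.215*np.sin(a)]])[0]
R=Rd(b[2]); p=P(0)
r.move_linear([p[0],p[1],.2],v=.15,rotation=R)
r.move_linear(p,v=.1)
s=r.get_state();print(s["ft_force"],s["eef_pos"],p)
eoat.move_gripper(0,40)
s=r.get_state();print(s["gripper_width"],s["grasp_force"],s["ft_force"],s["clock"])
for a in np.linspace(0,.67,9)[1:]:
    r.move_linear(P(a),v=.08); s=r.get_state();print(round(a,2),s["gripper_width"],np.round(s["ft_force"],1))
r.sleep(.3);s=r.get_state();print(s["grasp_force"],s["ft_force"],s["eef_pos"],s["clock"])
c=vision.camera("wrist");t=vision.camera("top");sc=vision.camera("scene");pickle.dump([c,t,sc],open("w5.pkl","wb"))
cv2.imwrite("pics/w5.png",cv2.resize(c["frame"][:,:,::-1],(768,576),interpolation=cv2.INTER_CUBIC))
E
```

```text
[0.0717723  0.12597819 0.07624158] [0.46401746 0.21499209 0.07860851] [0.46347223 0.21479575 0.078     ]
0.010279262119491279 39.0355110168457 [-2.74799449  0.46030235  4.9700924 ] 21.6417
0.08 0.010518203334275146 [-1.   1.9 -1.8]
0.17 0.010440781094588977 [-4.1  2.4 -1.4]
0.25 0.010298157198038144 [-4.9  2.5 -0.7]
0.34 0.010628484530161183 [-4.9  3.3 -0.9]
0.42 0.010746641786747373 [-6.1  4.   0.3]
0.5 0.010283219703334267 [-6.7  2.2  0.2]
0.59 0.010669740194035071 [-8.2  3.2  3. ]
0.67 0.010596134622669605 [-10.6   2.6   6.1]
39.097400307655334 [-10.38862858   2.84578792   5.58064894] [0.50639448 0.21023844 0.21193858] 24.9417
```

View pics/w5.png

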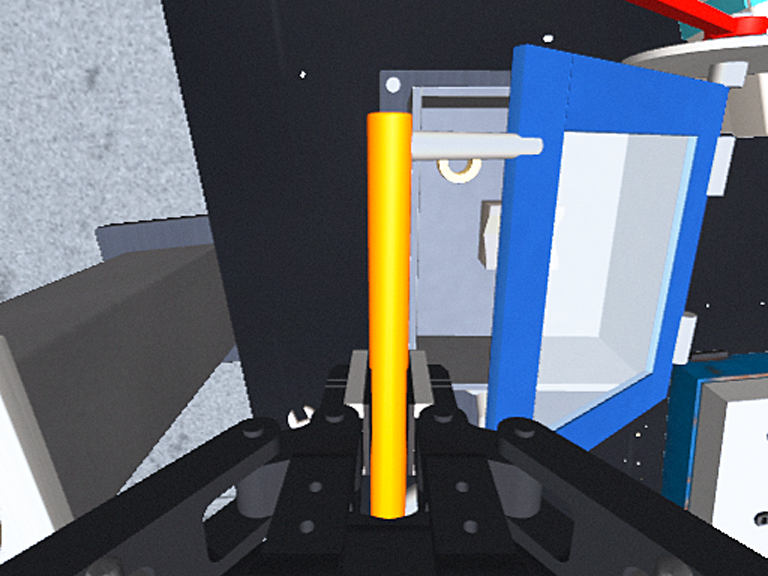

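The flap is held up with the bar in the fingers, the bar running from (388,115) to (388,515). The mark tip is out of the wrist frame, so I'll check the alignment in the fixed cameras.

```bash
python3 - <<'E'
import pickle;from h import *;from fit import T
c,t,s=pickle.load(open("w5.pkl","rb"))
b=[.5993,.2157,-.104]
for C,n in((t,"t"),(s,"s")):
    print(n,[ (a,y,proj(C,T(b,[[.08-.215*np.cos(a),y,.097+.215*np.sin(a)]])).round(1).tolist()) for a in(.6,.67,.74) for y in (.07,.115)])
crop(t,165,120,96,96,6,"pics/a.png");u,v=proj(s,T(b,[[-.087,.09,.23]]))[0].astype(int)
crop(s,165,150,96,96,6,"pics/b.png")
a=np.hstack([cv2.imread("pics/a.png"),cv2.imread("pics/b.png")]);cv2.imwrite("pics/ab.png",cv2.resize(a,(800,400)))
print(u,v)
E
```

```text
t [(0.6, 0.07, [[195.5, 174.9]]), (0.6, 0.115, [[182.1, 169.0]]), (0.67, 0.07, [[196.5, 170.6]]), (0.67, 0.115, [[183.0, 164.6]]), (0.74, 0.07, [[197.6, 166.0]]), (0.74, 0.115, [[184.0, 160.1]])]
s [(0.6, 0.07, [[205.4, 196.0]]), (0.6, 0.115, [[193.3, 198.6]]), (0.67, 0.07, [[204.6, 192.0]]), (0.67, 0.115, [[192.5, 194.5]]), (0.74, 0.07, [[203.8, 188.0]]), (0.74, 0.115, [[191.7, 190.5]])]
199 192
```

View pics/ab.png

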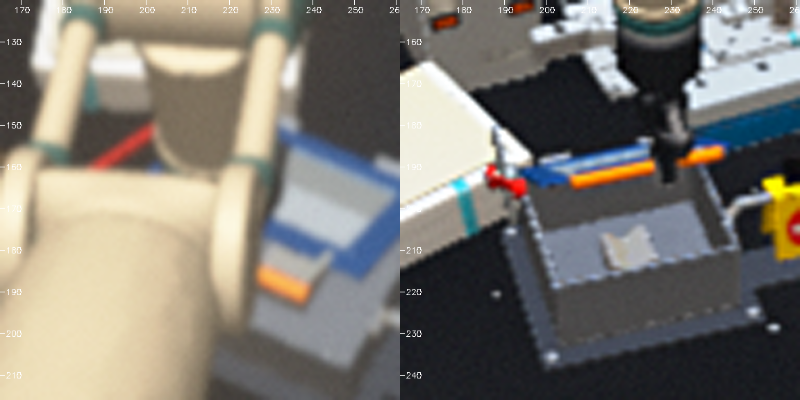

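In the scene view (right) the red tip at about (516,186) lies close to the extension of the orange bar's line. I'll quantify this by segmentation.

```bash
python3 - <<'E'
import pickle;from h import *;from fit import T
from scipy.optimize import least_squares
c,t,s=pickle.load(open("w5.pkl","rb"))
b=[.5993,.2157,-.104]
H=cv2.cvtColor(s["frame"],cv2.COLOR_RGB2HSV);h,S,V=[H[...,i].astype(int) for i in range(3)]
V0,U0=np.mgrid[:384,:512]
w=(U0>165)&(U0<260)&(V0>150)&(V0<230)&(S>150)&(V>120)
red=w&((h<5)|(h>172))&(U0<200); org=w&(h>=7)&(h<=19)&(U0>200)
print("hinge end",proj(s,T(b,[[.08,.115,.097]])))
for v in range(185,200):print(v,np.where(red[v])[0])
xs,ys=U0[org],V0[org];k=np.polyfit(xs,ys,1);print("bar",xs.min(),xs.max(),k,"at 192.5:",np.polyval(k,192.5))
for a in(.6,.65,.7):
    q=proj(s,T(b,[[.08-.215*np.cos(a),y,.097+.215*np.sin(a)] for y in(-.03,.06,.115)]));print(a,q.round(1).tolist(),np.polyval(k,q[:,0])-q[:,1])
E
```

```text
hinge end [[185.85840735 191.8231724 ]]
185 []
186 []
187 []
188 []
189 []
190 [186 187]
191 [186]
192 [186 187 188 189]
193 [186 187 188 189 190 191 192 193 194]
194 [187 190 191 192 193 194]
195 [191 192 193 194 195]
196 [192 193 194]
197 []
198 []
199 []
bar 206 259 [9.59483750e-02 1.70016318e+02] at 192.5: 188.48637969971705
0.6 [[231.7, 190.5], [208.1, 195.5], [193.3, 198.6]] [  1.7282612   -5.50433274 -10.0100853 ]
0.65 [[231.2, 187.7], [207.5, 192.6], [192.8, 195.7]] [ 4.51518917 -2.69062027 -7.17976519]
0.7 [[230.6, 184.8], [206.9, 189.7], [192.2, 192.8]] [ 7.31165887  0.13495339 -4.33611261]
```

```bash
python3 - <<'E'
import pickle;from h import *;from fit import T
c,t,s=pickle.load(open("w5.pkl","rb"))
b=[.5993,.2157,-.104]
H=cv2.cvtColor(s["frame"],cv2.COLOR_RGB2HSV).astype(int)
V0,U0=np.mgrid[:384,:512]
o=(H[...,0]>=7)&(H[...,0]<=20)&(H[...,1]>150)&(H[...,2]>120)&(U0>203)&(U0<244)&(V0>180)&(V0<199)
k=np.polyfit(U0[o],V0[o],1);print(k,"ext at 193:",np.polyval(k,193),o.sum())
for a in(.6,.65,.7):
    q=proj(s,T(b,[[.08-.215*np.cos(a),y,.097+.215*np.sin(a)] for y in(-.05,.055)]));print(a,np.polyval(k,q[:,0])-q[:,1])
E
```

```text
[-2.02468441e-01  2.35378663e+02] ext at 193: 196.30225355961392 76
0.6 [-2.01851676 -2.22073361]
0.65 [0.91690876 0.75549574]
0.7 [3.87110532 3.75086899]
```

The bar's extension passes 1.8 px below the tip, so the flap is about 0.03 rad low. I'll raise it by that and check again.

```bash
python3 - <<'E'
from rig import r,eoat,vision
from h import *;from fit import T;import pickle
b=[.5993,.2157,-.104]
a=.705
r.move_linear(T(b,[[.08-.217*np.cos(a),-.015,.078+.215*np.sin(a)]])[0],v=.03)
r.sleep(.5)
V0,U0=np.mgrid[:384,:512]
for i in range(2):
    s=vision.camera("scene");H=cv2.cvtColor(s["frame"],cv2.COLOR_RGB2HSV).astype(int)
    o=(H[...,0]>=7)&(H[...,0]<=20)&(H[...,1]>150)&(H[...,2]>120)&(U0>203)&(U0<244)&(V0>176)&(V0<199)
    k=np.polyfit(U0[o],V0[o],1)
    f=[]
    for q in(.65,.7):
        w=proj(s,T(b,[[.08-.215*np.cos(q),y,.097+.215*np.sin(q)] for y in(-.05,.055)]));f.append((np.polyval(k,w[:,0])-w[:,1]).mean())
    print("ext@193",np.polyval(k,193),"angle",.65-f[0]*.05/(f[1]-f[0]))
    st=r.get_state();print(st["grasp_force"],np.round(st["ft_force"],1),st["eef_pos"],st["clock"]);r.sleep(1)
crop(s,165,140,100,90,7,"pics/fin.png")
E
```

```text
ext@193 194.4660209026492 angle 0.6710593707900894
39.02753949165344 [-8.3  2.2  4.2] [0.5108137  0.2097716  0.21784874] 26.0167
ext@193 194.46347711342847 angle 0.6714017285251587
39.028106331825256 [-8.7  1.7  2.9] [0.51085124 0.20974176 0.21786355] 27.0667
```

View pics/fin.png

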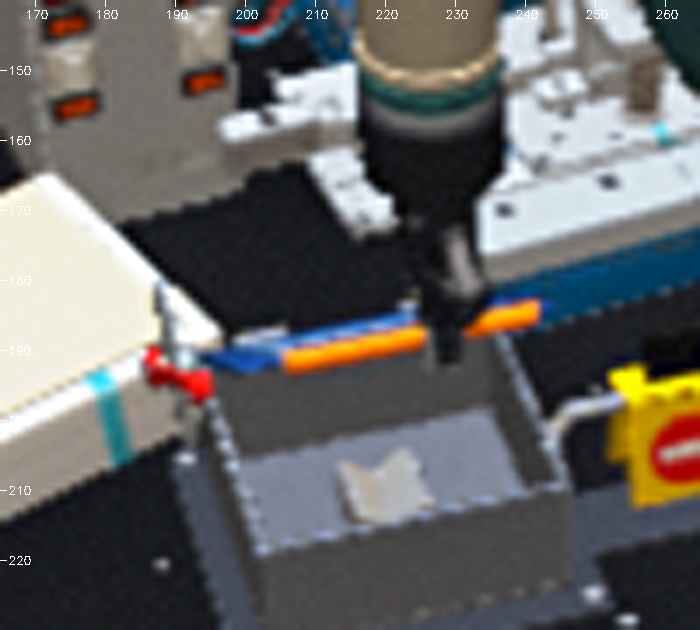

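The bar's line (287,358)–(540,313) points at the red tip at (203,386). The flap is steady at 0.671 rad against about 0.67 for the mark, and the sign hangs on the rail at right.

```bash
python3 -c "
from rig import hand_in
print(hand_in())"
```

```text
the job is handed in; nothing more can be done
None
```

I handed the job in with the sign hanging on the rail, let go, and the flap held steady at about 0.67 rad, in line with the red mark arm; the verdict was not shown.

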